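Close the music boxes with their matching lids

TASK

A blue lid has been put on the round music box by mistake: lay it flat in the pine crate. Close the three wooden music boxes with the cream-and-gold lids from the mahogany stand, each on the box of its own shape (round, square, oblong), lying flat inside the raised rim. Set the lids down rather than dropping them, and leave the green lid and the brass lighthouse where they are.

Things in the scene. Friction and masses are not known exactly. Their poses are not given: they have to be found in the camera images.
- cream_round_lid: Cream enamel lid, gold rim, round, 80 mm across, 8 mm thick, about 0.14 kg. Starts in a bay of the mahogany stand (bay floor 18 mm above the counter, fins between bays reach 28 mm). Gold bar handle at mid-top, gripped from above: 28 mm along the lid's x, 14 mm wide along y, 26 mm high (top 34 mm above the underside). Origin: centre of the underside, z up.
- cream_square_lid: Cream enamel lid with gold rim, square, 78 x 78 mm, 8 mm thick, sides along its x and y; same handle, mass, origin and start (in a bay of the stand) as the round cream lid.
- cream_oblong_lid: Cream enamel lid with gold rim, oblong, 96 mm along its x and 58 mm along y, 8 mm thick; same handle, mass, origin and start (in a bay of the stand) as the round cream lid.
- blue_lid: Blue enamel lid with silver rim, round, 80 mm across; same thickness, handle (silver), mass and origin as the round cream lid. At the start it lies inside the rim of the round music box.
- round_box: Round wooden music box, 104 mm across, fixed on the counter. Its top is a flat seat 40 mm above the counter, 92 mm across, inside a rim 6 mm wide that stands 4 mm higher (44 mm). Origin: centre of the underside, z up.
- square_box: Square wooden music box, 104 x 104 mm, fixed. Flat seat 40 mm above the counter, 92 x 92 mm, sides along its x and y, red felt with a small movement that does not touch the lid, inside a rim 6 mm wide that reaches 44 mm. Origin: centre of the underside, z up.
- oblong_box: Oblong wooden music box, 122 mm along its x and 84 mm along y, fixed. Flat seat 40 mm above the counter, 110 mm (x) by 72 mm (y), red felt with a small movement that does not touch the lid, inside a rim 6 mm wide that reaches 44 mm. Origin: centre of the underside, z up.
- crate: Small open pine crate, 130 x 130 mm outside, 50 mm high, slatted walls 6 mm thick, floor about 6 mm above the counter, empty, fixed. Origin: centre of the underside, z up.
- green_lid: Green enamel lid with silver rim, round, 80 mm across, same build as the others, lying on the counter; to be left alone. Origin: centre of the underside.
- lighthouse: Brass lighthouse figurine, 56 mm across the foot, 122 mm high, standing loose on the counter; to be left alone. Origin: centre of the underside, z up.

How it is judged:
By the outcome, as a careful person would: the job done as asked, in the order asked, and still so for the second after the job is handed in, with the robot touching nothing.
It also fails if it takes over 115 s, if anything falls off the work surface, if the arm or the gripper's body presses on something with over 40 N, if the wrist force passes 120 N, or if a joint passes its speed limit or range.

ROBOT

A 6-joint arm with a two-finger parallel gripper is mounted at the origin on the work surface. World frame = base frame: x ahead of the robot, y to its left, z up, the work surface at z = 0. Lengths are in mm, angles in rad, forces in N, time in s.
With the tool pointing down it reaches from about 350 to 875 mm from the base axis. Payload 4.2 kg.
Tool frame: the origin (TCP) lies between the finger pads; the fingertips stand 25 mm ahead of it and the grasp point (between the pads) lies 6 mm ahead of it; z points along the fingers, y is the line along which they close (so a half turn about z gives the same grasp; the last joint's range is limited). The gripper opens to 85 mm and grips with 20 to 120 N. Pads are 22 mm wide; open, the fingers measure 114 mm over their backs; the gripper's body (76 mm by 85 mm) begins 54 mm behind the grasp point. The pads swing forward as they close: fully open they stand 13 mm farther back than shut.
Start: joints at [-0.942, 0.385, 0.008, 0, -1.194, -0.259], TCP at [225.907, -582.722, 256.312] pointing down, gripper open.
Joint ranges: [-3.14, 3.14], [-1.21, 2.06], [-1.07, 1.41], [-3.16, 2.05], [-2.99, -0.16], [-3.1, 3.1]. Speed limits (rad/s): [2.79, 2.79, 3.14, 3.14, 3.14, 3.14].

INTERFACE

Orientations are given as a unit quaternion [x, y, z, w].
In Python, from bench import read_state, imaging, workorder, nets gives the robot as it stands.
- The arm moves only by the tool apply_moves, never from a script. Its argument "rows" is a list of rows, each an object with "hand": the opening, from -1 (shut) to 1 (fully open); "delta_pos": the shift along the tool's x, y, z in mm, a list of three; "yaw": the turn about the tool's z in rad. A call has 1 to 12 rows; each row is the pose to reach, as a shift and turn from the pose commanded when the call began, along the tool's axes at that moment; what a row does not reach only later rows make up. A row lasts 1/12 s, in which the tool goes at most 41.7 mm and 7.16 degrees, less where a joint would pass 70% of its speed; a pose out of reach is approached as far as the arm can. A call with a gripper value outside its range is refused whole. The fingers move at their own pace and stop on an object; the grip force is fixed at half the most. Time passes only in rows, so rows that repeat a pose let the fingers close. It gives the time, the measured TCP pose, the force, the opening and the grip force at its end, in the units of the state.
- read_state(): the state, without advancing time (a new reading comes with each control period).
- imaging.get_image(name): name is "scene" or "side" or "wrist"; returns a dict with "pixels" (400x640x3 uint8, red, green, blue), "fx", "fy", "cx", "cy" (pixels), "xyz" and "rotation" of the camera in the world. Camera axes: x right, y down, z forward; pixel columns grow to the right and rows downward; lengths in mm; the calibration is good to about 2 mm. A picture is of the moment at which its call begins. There is no depth.
- workorder.job_done(): hands the job in; it is judged then, once.
Trained networks look in the newest picture that a camera, given by its name, has taken for a name from the list of things; names that differ only in an ending like _2 or _b are one class to them, and where a whole thing is asked for, a point or a joint stands for the part that bears it (a point fixed in the world has none). Each returns a list of dicts, best first, with "score" (0 to 1); they miss things now and then, are a little off and sometimes report something else, mostly with a low value. They report only what shows in the picture. A call takes as long as a camera call.
- nets.find_in(camera, query): "location" ([row, column] in pixels, amid what is visible of it).
- nets.pinpoint(camera, query): "location" ([row, column] in pixels: a listed point, or the origin of a listed thing).
The state is a dict: "clock": time; "joints": joint angles; "joint_vel": joint speeds; "joint_efforts": joint torques, N m; "position": TCP position; "ee_rot": TCP orientation; "contact_force": force on the tool from outside, world axes, zero at the start; "wrist_torque": the same for the moment, N m; "gripper_width": finger opening in mm; "grasp_force": force on a finger pad.
Only numpy, scipy, OpenCV 4.12 (cv2) and the standard library are available. Lean on these libraries where they do the work, as an engineer would, in place of code of your own. Each camera call takes 0.05 s, during which the arm holds its last target. There are 200 camera calls.

## Working session

There is one attempt and no reset: what is moved stays moved. The work goes in short steps, Python scripts to look and compute and a tool call to move; the robot and the scene stay as the last step left them, time stands still between calls to the robot, and variables do not carry over. Pictures are saved under pics/ and viewed, at most 17 in all, crops included, and the job is handed in when it is done.

Besides the shell and the picture viewer there is one more tool, called after "Call:" as a command line: name --argument value ..., lists and objects as JSON in quotes. apply_moves: Moves the arm, as the interface text tells. Its arguments: {"type":"object","properties":{"rows":{"type":"array"}},"required":["rows"]}

```bash
mkdir -p pics; ls
cat > h.py <<'E'
import numpy as np, cv2
from bench import read_state, imaging, workorder, nets
def snap(c,f=None):
    im=imaging.get_image(c)
    if f: cv2.imwrite('pics/'+f,im['pixels'][:,:,::-1])
    return im
def ray(im,rc,z):
    d=np.array(im['rotation'])@np.array([(rc[1]-im['cx'])/im['fx'],(rc[0]-im['cy'])/im['fy'],1])
    p=np.array(im['xyz']); return p+d*(z-p[2])/d[2]
def proj(im,P):
    q=np.array(im['rotation']).T@(np.array(P)-np.array(im['xyz'])); return q[1]/q[2]*im['fy']+im['cy'],q[0]/q[2]*im['fx']+im['cx']
E
python3 - <<'E'
from h import *
np.set_printoptions(precision=1,suppress=True)
for c in ['scene','side','wrist']:
    im=snap(c,c+'0.png'); print(c,np.array(im['xyz']),np.array(im['rotation']).round(2).tolist(),im['fx'])
    for n,z in [('cream_round_lid',18),('cream_square_lid',18),('cream_oblong_lid',18),('blue_lid',40),('round_box',0),('square_box',0),('oblong_box',0),('crate',0),('green_lid',0),('lighthouse',0)]:
        r=nets.pinpoint(c,n)[:3]
        print(n,[(round(a['score'],2),np.array(a['location']),ray(im,a['location'],z)) for a in r])
print(read_state())
E
```

```text
pics
scene [947.4 209.8 738.3] [0.51, 0.81, -0.24, -0.15] 417.194337003158Traceback (most recent call last):
  File "<stdin>", line 7, in <module>
  File "h.py", line 8, in ray
    d=np.array(im['rotation'])@np.array([(rc[1]-im['cx'])/im['fx'],(rc[0]-im['cy'])/im['fy'],1])
      ~~~~~~~~~~~~~~~~~~~~~~~~^~~~~~~~~~~~~~~~~~~~~~~~~~~~~~~~~~~~~~~~~~~~~~~~~~~~~~~~~~~~~~~~~~
ValueError: matmul: Input operand 1 has a mismatch in its core dimension 0, with gufunc signature (n?,k),(k,m?)->(n?,m?) (size 3 is different from 4)
```

```bash
sed -i "s/    return im$/    from scipy.spatial.transform import Rotation as R\n    im['rotation']=R.from_quat(im['rotation']).as_matrix(); return im/" h.py
python3 - <<'E'
from h import *
np.set_printoptions(precision=1,suppress=True)
for c in ['scene','side','wrist']:
    im=snap(c,c+'0.png'); print(c,np.array(im['xyz']),im['rotation'][:,2],im['fx'])
    for n,z in [('cream_round_lid',18),('cream_square_lid',18),('cream_oblong_lid',18),('blue_lid',40),('round_box',0),('square_box',0),('oblong_box',0),('crate',0),('green_lid',0),('lighthouse',0)]:
        r=nets.pinpoint(c,n)[:2]
        print(n,[(round(a['score'],2),np.array(a['location']),ray(im,a['location'],z)) for a in r])
print(read_state())
E
```

```text
scene [947.4 209.8 738.3] [-0.5 -0.2 -0.8] 417.194337003158
cream_round_lid [(0.83, array([174.7, 338.9]), array([441.2,   5. ,  18. ])), (0.5, array([136.5, 227.2]), array([ 451.6, -273.2,   18. ]))]
cream_square_lid [(0.91, array([190.8, 382.1]), array([440.7, 104.5,  18. ]))]
cream_oblong_lid [(0.74, array([158.3, 298.6]), array([438.2, -94.6,  18. ]))]
blue_lid [(0.76, array([223.4, 250.2]), array([638.4, -95.3,  40. ]))]
round_box [(0.84, array([235.6, 254.3]), array([641.6, -90.6,   0. ]))]
square_box [(0.96, array([260.1, 340.7]), array([616.1,  88.5,   0. ])), (0.24, array([224.7, 463.3]), array([435.7, 282. ,   0. ]))]
oblong_box [(0.81, array([308.7, 432.2]), array([632.8, 277.8,   0. ]))]
crate [(0.86, array([197.3, 188.9]), array([ 621.5, -264.6,    0. ]))]
green_lid [(0.9, array([135.6, 228.1]), array([ 435.8, -284.9,    0. ])), (0.5, array([236. , 254.9]), array([641.9, -89.1,   0. ]))]
lighthouse [(0.77, array([224.4, 461.5]), array([436.6, 278.5,   0. ]))]
side [-39.3 733.9 644.6] [ 0.5 -0.7 -0.5] 491.4717639578792
cream_round_lid [(0.67, array([232.4, 338.6]), array(
[... 925 characters left out ...]
,   0. ])), (0.57, array([307.8, 259.1]), array([438.9, 279.1,   0. ]))]
wrist [ 165.2 -606.5  373.2] [ 0.2  0.1 -1. ] 359.3763871167108
cream_round_lid []
cream_square_lid []
cream_oblong_lid []
blue_lid []
round_box []
square_box []
oblong_box []
crate []
green_lid []
lighthouse []
{'clock': 1.75, 'joints': array([-0.9,  0.4,  0. , -0. , -1.2, -0.3]), 'joint_vel': array([-0., -0.,  0., -0., -0., -0.]), 'joint_efforts': array([ -0. , -39.2,  18.9,   4.2,  -0. ,  -0. ]), 'position': array([ 225.9, -582.7,  256.3]), 'ee_rot': array([-0.2,  1. ,  0. ,  0. ]), 'contact_force': array([-0.5,  0.1,  0. ]), 'wrist_torque': array([0., 0., 0.]), 'grasp_force': 0.0, 'gripper_width': 85.54913214708687}
```

View pics/scene0.png

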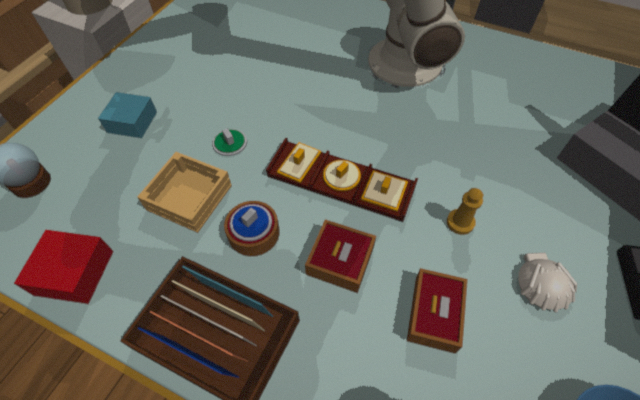

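View pics/side0.png

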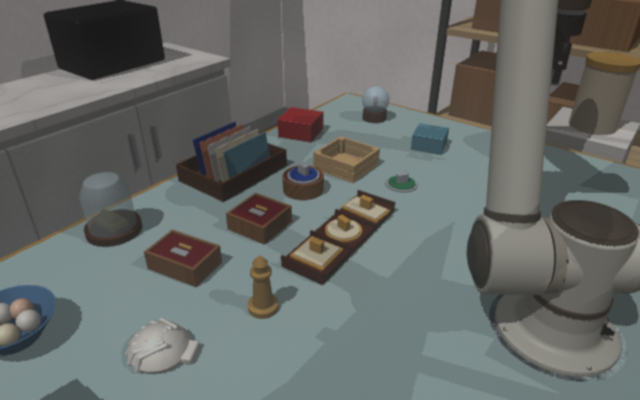

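```bash
cat >> h.py <<'E'
from scipy.spatial.transform import Rotation as Rot
def go(x,y,z,yawdeg=None):
    "print tool-frame delta to world target; yawdeg = world direction of tool y (mod 180)"
    s=read_state(); M=Rot.from_quat(s['ee_rot']).as_matrix()
    d=M.T@(np.array([x,y,z])-s['position'])
    cur=np.degrees(np.arctan2(M[1,1],M[0,1])); out=''
    if yawdeg is not None: out=-(((yawdeg-cur)+90)%180-90); out=(round(out,1),round(float(np.radians(out)),4))
    print('delta',d.round(1),'dist',round(np.linalg.norm(d)),'tool-y dir',round(cur,1),'yaw',out,'j',s['joints'].round(2), 't',s['clock'])
E
python3 - <<'E'
from h import *
s=read_state(); print(Rot.from_quat(s['ee_rot']).as_matrix().round(3))
go(540,-150,330,90); go(400,-370,330,90)
E
```

```text
[[-0.932 -0.361  0.   ]
 [-0.361  0.932  0.   ]
 [-0.     0.    -1.   ]]
delta [-449.2  290.   -73.7] dist 540 tool-y dir 111.2 yaw (np.float64(21.2), 0.3697) j [-0.94  0.38  0.01 -0.   -1.19 -0.26] t 1.75
delta [-239.2  135.4  -73.7] dist 285 tool-y dir 111.2 yaw (np.float64(21.2), 0.3697) j [-0.94  0.38  0.01 -0.   -1.19 -0.26] t 1.75
```

Call:
apply_moves --rows '[{"hand":1,"delta_pos":[-400,260,-70],"yaw":0.37},{"hand":1,"delta_pos":[-400,260,-70],"yaw":0.37},{"hand":1,"delta_pos":[-400,260,-70],"yaw":0.37},{"hand":1,"delta_pos":[-400,260,-70],"yaw":0.37},{"hand":1,"delta_pos":[-400,260,-70],"yaw":0.37},{"hand":1,"delta_pos":[-400,260,-70],"yaw":0.37},{"hand":1,"delta_pos":[-400,260,-70],"yaw":0.37},{"hand":1,"delta_pos":[-400,260,-70],"yaw":0.37},{"hand":1,"delta_pos":[-400,260,-70],"yaw":0.37},{"hand":1,"delta_pos":[-400,260,-70],"yaw":0.37},{"hand":1,"delta_pos":[-400,260,-70],"yaw":0.37},{"hand":1,"delta_pos":[-400,260,-70],"yaw":0.37}]'

```text
clock: 2.75
position: [506.3, -193.2, 327.2]
ee_rot: [-0.001, 1.0, -0.0, 0.001]
contact_force: [0.5, -0.5, -0.5]
gripper_width: 85.4
grasp_force: 0.0
```

```bash
cat > look.py <<'E'
from h import *
import sys
np.set_printoptions(precision=1,suppress=True)
Z=dict(cream_round_lid=18,cream_square_lid=18,cream_oblong_lid=18,blue_lid=40,round_box=0,square_box=0,oblong_box=0,crate=0,green_lid=0)
im=snap('wrist',sys.argv[1]); print(np.array(im['xyz']))
for n in sys.argv[2:]:
    print(n,[(round(a['score'],2),np.array(a['location']),ray(im,a['location'],Z[n])) for a in nets.pinpoint('wrist',n)[:2]])
go(540,-150,330,90)
E
python3 look.py w1.png blue_lid round_box crate
```

```text
[ 441.  -193.2  443.9]
blue_lid [(0.62, array([270.4, 400.9]), array([633.8, -99.5,  40. ]))]
round_box [(0.57, array([261.7, 397.5]), array([640.2, -95.5,   0. ]))]
crate [(0.63, array([250.3, 269. ]), array([ 623.9, -266.7,    0. ]))]
delta [-34.9  44.9  -3.8] dist 57 tool-y dir 90.1 yaw (np.float64(0.1), 0.0017) j [-0.1  0.2 -0.1 -0.  -1.3 -1.5] t 2.95
```

View pics/w1.png

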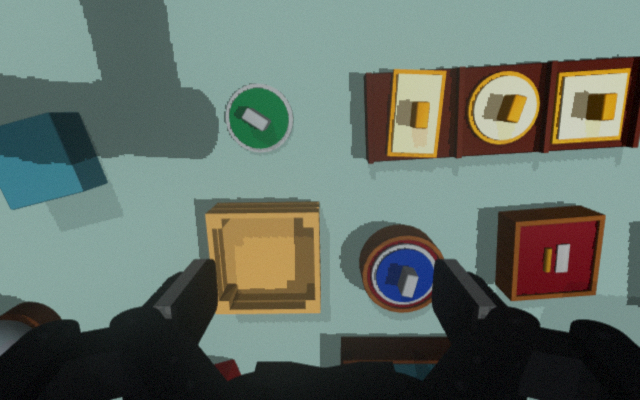

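Run:
```python
import cv2,numpy as np
a=cv2.imread('pics/w1.png')
t=cv2.resize(a[55:165,360:640],None,fx=2.8,fy=2.8,interpolation=cv2.INTER_CUBIC)
b=cv2.resize(a[200:310,350:630],None,fx=2.6,fy=2.6,interpolation=cv2.INTER_CUBIC)
o=np.zeros((600,790,3),np.uint8);o[:t.shape[0],:t.shape[1]]=t[:, :790];o[310:310+b.shape[0],:b.shape[1]]=b
cv2.imwrite('pics/w1c.png',o)
```

```text
(no output)
```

View pics/w1c.png

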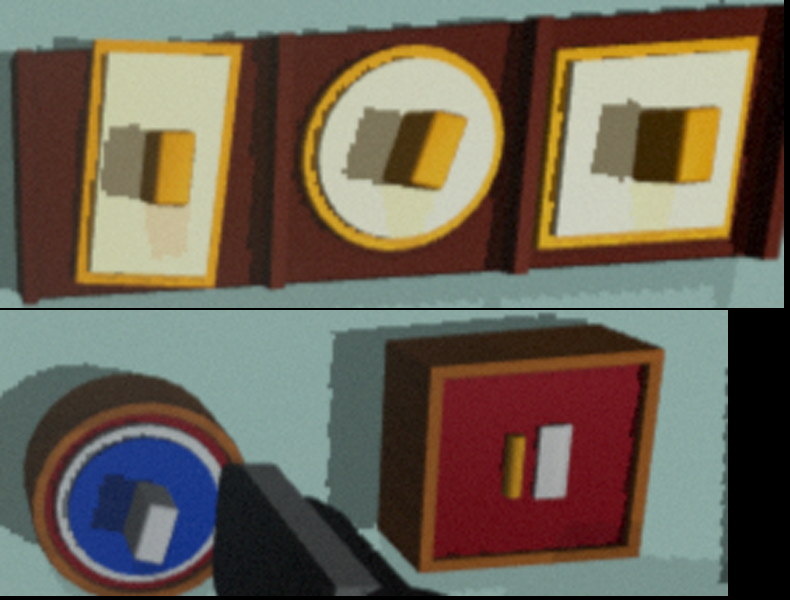

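```bash
cat > m.py <<'E'
from h import *
np.set_printoptions(precision=1,suppress=True)
im=imaging.get_image('wrist'); im['rotation']=Rot.from_quat(im['rotation']).as_matrix()
def rect(name,z,pts,c):
    W=np.array([ray(im,((55+v/2.8),(360+u/2.8)) if c==1 else ((200+(v-310)/2.6),(350+u/2.6)) if c==2 else (v,u),z)[:2] for u,v in pts])
    e=[W[(i+1)%4]-W[i] for i in range(4)]
    print(name,'centre',W.mean(0),'sides',[round(np.linalg.norm(x)) for x in e],'dirs',[round(np.degrees(np.arctan2(x[1],x[0]))%180) for x in e])
rect('obl handle',52,[(158,130),(195,130),(190,207),(153,205)],1)
rect('obl lid',26,[(93,41),(243,43),(214,288),(78,284)],1)
rect('rnd handle',52,[(427,110),(468,113),(441,189),(402,184)],1)
rect('rnd lid',26,[(304,147),(403,45),(503,147),(403,250)],1)
rect('sq handle',52,[(682,108),(719,107),(713,184),(676,182)],1)
rect('sq lid',26,[(556,48),(758,38),(731,238),(538,249)],1)
rect('blue handle',74,[(146,504),(178,503),(166,565),(133,562)],2)
rect('sq box rim',44,[(430,366),(664,349),(638,556),(421,572)],2)
rect('crate rim',50,[(208,212),(320,207),(320,312),(217,315)],0)
go(520,180,330,90)
E
python3 m.py
```

```text
obl handle centre [447.2 -91.8] sides [14, 28, 14, 27] dirs [90, 1, 87, 180]
obl lid centre [447.5 -91.9] sides [59, 96, 56, 95] dirs [89, 178, 88, 179]
rnd handle centre [440.3   5.5] sides [15, 28, 15, 27] dirs [86, 167, 83, 168]
rnd lid centre [440.    6.3] sides [52, 59, 54, 61] dirs [138, 50, 140, 48]
sq handle centre [438.9 104. ] sides [14, 28, 14, 27] dirs [92, 7, 87, 7]
sq lid centre [438.9 103. ] sides [78, 77, 78, 78] dirs [93, 4, 93, 4]
blue handle centre [634.7 -98.1] sides [14, 30, 15, 28] dirs [92, 174, 84, 172]
sq box rim centre [615.   83.7] sides [104, 103, 102, 103] dirs [94, 5, 95, 6]
crate rim centre [ 618.1 -263.8] sides [128, 134, 127, 132] dirs [93, 180, 92, 180]
delta [-15.4 375.7  -3.9] dist 376 tool-y dir 90.0 yaw (np.float64(0.0), 0.0001) j [-0.1  0.2 -0.1 -0.  -1.3 -1.5] t 3.0
```

```bash
python3 -c "
from h import *
go(635,-98,76,83)"
```

```text
delta [-130.6   97.7  250. ] dist 299 tool-y dir 90.0 yaw (np.float64(7.0), 0.1223) j [-0.07  0.2  -0.08 -0.   -1.29 -1.5 ] t 3.0
```

Call:
apply_moves --rows '[{"hand":0,"delta_pos":[-131,98,150],"yaw":0.122},{"hand":0,"delta_pos":[-131,98,150],"yaw":0.122},{"hand":0,"delta_pos":[-131,98,150],"yaw":0.122},{"hand":0,"delta_pos":[-131,98,150],"yaw":0.122},{"hand":0,"delta_pos":[-131,98,150],"yaw":0.122},{"hand":0,"delta_pos":[-131,98,150],"yaw":0.122},{"hand":0,"delta_pos":[-131,98,150],"yaw":0.122},{"hand":0,"delta_pos":[-131,98,180],"yaw":0.122},{"hand":0,"delta_pos":[-131,98,210],"yaw":0.122},{"hand":0,"delta_pos":[-131,98,230],"yaw":0.122},{"hand":0,"delta_pos":[-131,98,250],"yaw":0.122},{"hand":0,"delta_pos":[-131,98,250],"yaw":0.122}]'

```text
clock: 4.0
position: [632.7, -99.6, 73.4]
ee_rot: [0.063, 0.998, -0.0, -0.004]
contact_force: [-1.1, -0.1, 0.3]
gripper_width: 42.9
grasp_force: 0.0
```

```bash
python3 -c "
from h import *
snap('wrist','w2.png');snap('scene','s2.png');go(635,-98,76,83);print(read_state()['gripper_width'])"
```

```text
delta [0.9 1.1 1.5] dist 2 tool-y dir 82.9 yaw (np.float64(-0.1), -0.0013) j [ 0.1   0.58 -0.15  0.   -0.84 -1.79] t 4.1
42.88172912704177
```

View pics/w2.png

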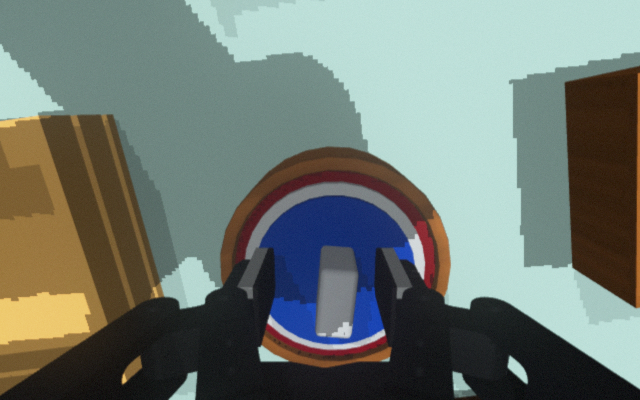

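Call:
apply_moves --rows '[{"hand":-1,"delta_pos":[0,0,0],"yaw":0},{"hand":-1,"delta_pos":[0,0,0],"yaw":0},{"hand":-1,"delta_pos":[0,0,0],"yaw":0},{"hand":-1,"delta_pos":[0,0,0],"yaw":0},{"hand":-1,"delta_pos":[0,0,0],"yaw":0},{"hand":-1,"delta_pos":[0,0,0],"yaw":0},{"hand":-1,"delta_pos":[0,0,-5],"yaw":0},{"hand":-1,"delta_pos":[0,0,-15],"yaw":0},{"hand":-1,"delta_pos":[0,0,-30],"yaw":0},{"hand":-1,"delta_pos":[0,0,-50],"yaw":0},{"hand":-1,"delta_pos":[0,0,-70],"yaw":0},{"hand":-1,"delta_pos":[0,0,-70],"yaw":0}]'

```text
clock: 5.1
position: [638.4, -97.8, 151.5]
ee_rot: [0.06, 0.998, -0.0, 0.004]
contact_force: [-0.3, -0.1, 0.3]
gripper_width: 12.9
grasp_force: 58.7
```

```bash
python3 -c "
from h import *
go(618,-264,118,92);go(618,-264,45,92)
for c in ['scene','side']:
    im=snap(c,c+'3.png')
    print([(a['score'],ray(im,a['location'],0)) for a in nets.pinpoint(c,'round_box')[:2]])"
```

```text
delta [   0.4 -167.4   33.4] dist 171 tool-y dir 83.1 yaw (np.float64(-8.9), -0.156) j [ 0.1   0.5  -0.08  0.   -0.98 -1.79] t 5.1
delta [   1.1 -167.5  106.4] dist 198 tool-y dir 83.1 yaw (np.float64(-8.9), -0.156) j [ 0.1   0.5  -0.08  0.   -0.98 -1.79] t 5.1
[(0.77, array([635.95755259, -83.50679239,   0.        ]))]
[(0.66, array([642.53731144, -87.71945545,   0.        ]))]
```

View pics/scene3.png

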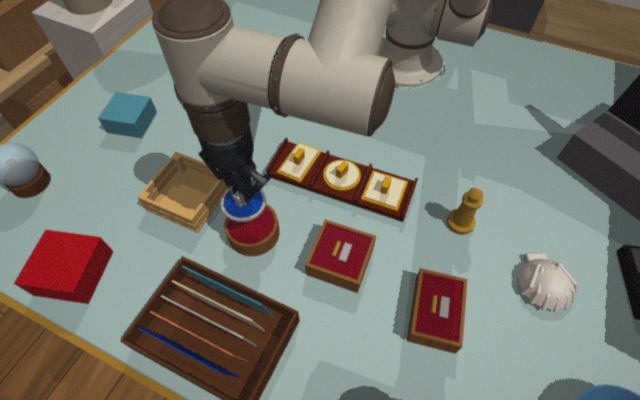

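Call:
apply_moves --rows '[{"hand":-1,"delta_pos":[0,-35,15],"yaw":-0.04},{"hand":-1,"delta_pos":[0,-70,30],"yaw":-0.08},{"hand":-1,"delta_pos":[0,-105,30],"yaw":-0.12},{"hand":-1,"delta_pos":[0,-140,30],"yaw":-0.156},{"hand":-1,"delta_pos":[0,-168,30],"yaw":-0.156},{"hand":-1,"delta_pos":[0,-168,35],"yaw":-0.156},{"hand":-1,"delta_pos":[0,-168,50],"yaw":-0.156},{"hand":-1,"delta_pos":[0,-168,68],"yaw":-0.156},{"hand":-1,"delta_pos":[0,-168,82],"yaw":-0.156},{"hand":-1,"delta_pos":[0,-168,92],"yaw":-0.156},{"hand":-1,"delta_pos":[0,-168,98],"yaw":-0.156},{"hand":-1,"delta_pos":[0,-168,98],"yaw":-0.156}]'

```text
clock: 6.3
position: [614.7, -264.1, 46.5]
ee_rot: [-0.017, 1.0, 0.0, -0.002]
contact_force: [-0.3, 0.0, -1.2]
gripper_width: 12.7
grasp_force: 58.8
```

```bash
python3 -c "
from h import *
snap('wrist','w4.png');snap('wrist');go(618,-264,41,92);print(read_state()['contact_force'])"
```

```text
delta [-2.2  0.3  7.4] dist 8 tool-y dir 92.0 yaw (np.float64(-0.0), -0.0007) j [-0.16  0.65 -0.1   0.   -0.82 -1.37] t 6.4
[ 0.07389358  0.1861459  -0.74280925]
```

View pics/w4.png

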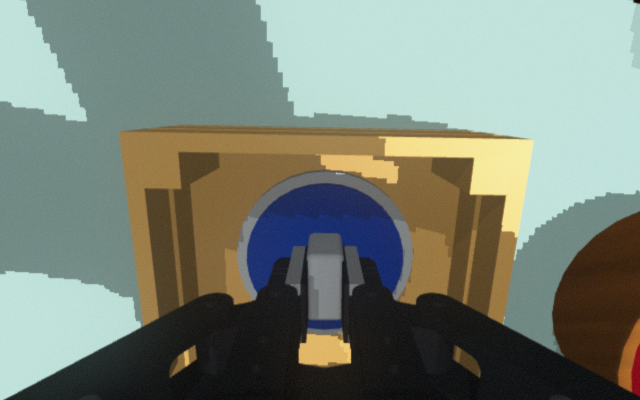

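Call:
apply_moves --rows '[{"hand":-1,"delta_pos":[0,0,2],"yaw":0},{"hand":-1,"delta_pos":[0,0,4],"yaw":0},{"hand":-1,"delta_pos":[0,0,5],"yaw":0},{"hand":-1,"delta_pos":[0,0,6],"yaw":0},{"hand":-1,"delta_pos":[0,0,7],"yaw":0},{"hand":-1,"delta_pos":[0,0,7],"yaw":0},{"hand":-1,"delta_pos":[0,0,7],"yaw":0}]'

```text
clock: 6.98
position: [616.2, -264.6, 44.9]
ee_rot: [-0.017, 1.0, -0.001, 0.001]
contact_force: [-3.4, 2.8, 12.5]
gripper_width: 12.5
grasp_force: 60.6
```

```bash
python3 -c "
from h import *
go(618,-264,41,92);print(read_state()['contact_force'])"
```

```text
delta [-1.8  0.5  3.9] dist 4 tool-y dir 92.0 yaw (np.float64(-0.0), -0.0001) j [-0.16  0.66 -0.1   0.   -0.81 -1.37] t 6.9833
[-3.43434073  2.81997786 12.51935812]
```

Call:
apply_moves --rows '[{"hand":-0.2,"delta_pos":[0,0,-2],"yaw":0},{"hand":-0.2,"delta_pos":[0,0,-2],"yaw":0},{"hand":-0.2,"delta_pos":[0,0,-2],"yaw":0},{"hand":-0.2,"delta_pos":[0,0,-2],"yaw":0},{"hand":-0.2,"delta_pos":[0,0,-10],"yaw":0},{"hand":-0.2,"delta_pos":[0,0,-35],"yaw":0},{"hand":-0.2,"delta_pos":[0,0,-75],"yaw":0},{"hand":-0.2,"delta_pos":[40,15,-115],"yaw":0},{"hand":-0.2,"delta_pos":[80,30,-155],"yaw":0},{"hand":-0.2,"delta_pos":[110,60,-190],"yaw":0},{"hand":-0.2,"delta_pos":[130,90,-215],"yaw":0},{"hand":-0.2,"delta_pos":[130,90,-215],"yaw":0}]'

```text
clock: 7.98
position: [484.0, -181.6, 254.4]
ee_rot: [-0.016, 1.0, -0.0, 0.0]
contact_force: [0.7, 0.9, -0.4]
gripper_width: 34.4
grasp_force: 0.0
```

```bash
python3 look.py w5.png blue_lid round_box oblong_box; python3 -c "
from h import *
go(447,-92,54,89)"
```

```text
[ 418.8 -183.7  371.2]
blue_lid [(0.64, array([287.6, 249.1]), array([ 597.8, -254.8,   40. ]))]
round_box []
oblong_box []
delta [-55.9  29.6 -75.2] dist 98 tool-y dir 92.0 yaw (np.float64(2.0), 0.0348) j [-0.   0.2 -0.3 -0.  -1.1 -1.5] t 8.1833
delta [ 36.   90.9 200.4] dist 223 tool-y dir 92.0 yaw (np.float64(3.0), 0.0522) j [-0.04  0.2  -0.26 -0.   -1.11 -1.49] t 8.1833
```

View pics/w5.png

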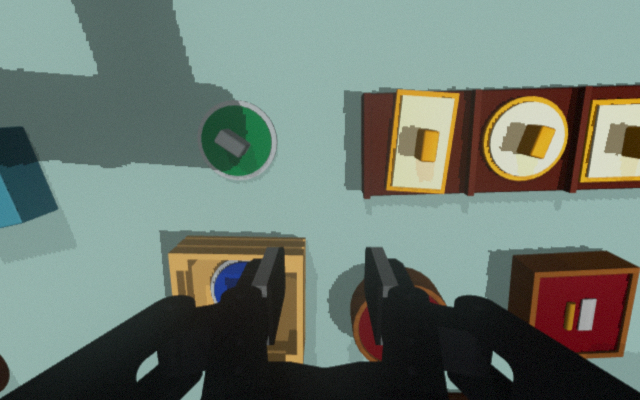

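Call:
apply_moves --rows '[{"hand":0,"delta_pos":[-103,274,-76],"yaw":0.035},{"hand":0,"delta_pos":[-103,274,-76],"yaw":0.035},{"hand":0,"delta_pos":[-103,274,-76],"yaw":0.035},{"hand":0,"delta_pos":[-103,274,-76],"yaw":0.035},{"hand":0,"delta_pos":[-103,274,-76],"yaw":0.035},{"hand":0,"delta_pos":[-103,274,-76],"yaw":0.035},{"hand":0,"delta_pos":[-103,274,-76],"yaw":0.035},{"hand":0,"delta_pos":[-103,274,-76],"yaw":0.035},{"hand":0,"delta_pos":[-103,274,-76],"yaw":0.035},{"hand":0,"delta_pos":[-103,274,-76],"yaw":0.035}]'

```text
clock: 9.02
position: [579.4, 95.4, 326.7]
ee_rot: [0.0, 1.0, -0.001, -0.002]
contact_force: [-0.0, -0.2, 0.3]
gripper_width: 43.1
grasp_force: 0.0
```

```bash
python3 look.py w6.png round_box square_box oblong_box;  python3 -c "
from h import *
go(440,5.5,54,79)"
```

```text
[514.7  95.7 443.9]
round_box [(0.88, array([206.2, 176.2]), array([634.1, -94.9,   0. ]))]
square_box [(0.73, array([190.3, 319.9]), array([613.6,  89.2,   0. ]))]
oblong_box [(0.61, array([209. , 476.8]), array([638.6, 290.1,   0. ]))]
delta [  38.1 -243.9   -1.5] dist 247 tool-y dir 89.8 yaw (np.float64(-0.2), -0.0032) j [ 0.4  0.3  0.  -0.  -1.3 -2. ] t 9.2167
delta [138.2 -88.6 274.5] dist 320 tool-y dir 89.8 yaw (np.float64(10.8), 0.1888) j [ 0.44  0.28  0.03 -0.   -1.33 -2.01] t 9.2167
```

View pics/w6.png

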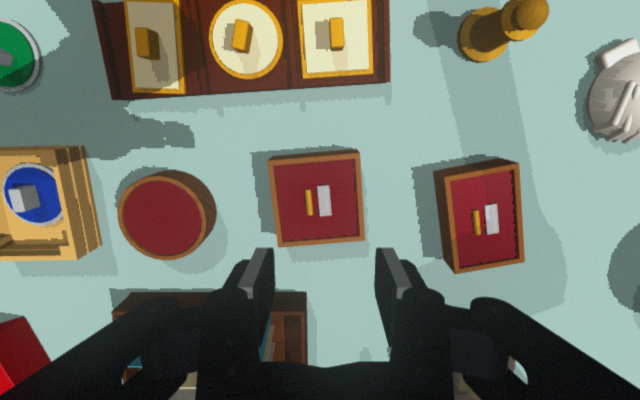

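Run:
```python
from h import *
np.set_printoptions(precision=1,suppress=True)
im=snap('wrist'); a=im['pixels'].astype(int)
r,g,b=a[...,0],a[...,1],a[...,2]
m=((r>60)&(g<0.35*r)&(b<0.5*r)).astype(np.uint8)
m[:140]=0; m[275:]=0; m[:,:105]=0
n,l,s,c=cv2.connectedComponentsWithStats(m)
for i in range(1,n):
    if s[i,4]>1500:
        pts=np.argwhere(l==i); W=np.array([ray(im,p,40)[:2] for p in pts]).astype(np.float32)
        h=cv2.convexHull(W); M=cv2.moments(h)
        print(s[i],'rect',cv2.minAreaRect(W),'circle',cv2.minEnclosingCircle(W),'cent',M['m10']/M['m00'],M['m01']/M['m00'],'area',M['m00'])
```

```text
[ 279  164   79   75 3166] rect ((618.2468872070312, 86.00967407226562), (87.1281967163086, 88.39508056640625), 4.824178218841553) circle ((625.7451171875, 84.85753631591797), 52.39177703857422) cent 621.4586187935274 85.56684210986383 area 6799.102355488925
[ 452  171   66   94 4292] rect ((641.0570068359375, 282.9712219238281), (107.07398223876953, 69.67880249023438), 11.22641372680664) circle ((640.6920776367188, 283.19305419921875), 62.28172302246094) cent 641.0432257351766 282.9754068899045 area 7378.5023807082325
[ 126  182   76   72 3947] rect ((638.8519287109375, -96.23077392578125), (87.7955551147461, 86.2802734375), 36.74689865112305) circle ((638.7627563476562, -96.17530059814453), 44.22748947143555) cent 638.6801997926895 -96.132704466801 area 5990.219545953209
```

Call:
apply_moves --rows '[{"hand":0,"delta_pos":[138,-89,180],"yaw":0.17},{"hand":0,"delta_pos":[138,-89,180],"yaw":0.17},{"hand":0,"delta_pos":[138,-89,180],"yaw":0.17},{"hand":0,"delta_pos":[138,-89,180],"yaw":0.17},{"hand":0,"delta_pos":[138,-89,180],"yaw":0.17},{"hand":0,"delta_pos":[138,-89,180],"yaw":0.17},{"hand":0,"delta_pos":[138,-89,180],"yaw":0.17},{"hand":0,"delta_pos":[138,-89,210],"yaw":0.17},{"hand":0,"delta_pos":[138,-89,240],"yaw":0.17},{"hand":0,"delta_pos":[138,-89,260],"yaw":0.17},{"hand":0,"delta_pos":[138,-89,273],"yaw":0.17},{"hand":0,"delta_pos":[138,-89,273],"yaw":0.17}]'

```text
clock: 10.27
position: [439.4, 5.4, 53.9]
ee_rot: [0.086, 0.996, -0.001, -0.003]
contact_force: [-0.3, -0.1, 0.6]
gripper_width: 42.7
grasp_force: 0.0
```

```bash
python3 -c "
from h import *
snap('wrist','w7.png');go(440,5.5,54,80);print(read_state()['gripper_width'])"
```

```text
delta [ 0.5 -0.4  1.2] dist 1 tool-y dir 80.1 yaw (np.float64(0.1), 0.0024) j [ 0.38  0.35 -0.68  0.   -0.54 -2.13] t 10.3167
42.55069972541491
```

View pics/w7.png

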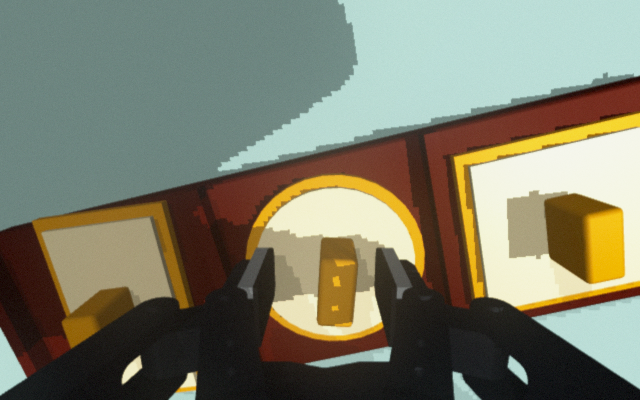

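Call:
apply_moves --rows '[{"hand":-1,"delta_pos":[0,0,0],"yaw":0},{"hand":-1,"delta_pos":[0,0,0],"yaw":0},{"hand":-1,"delta_pos":[0,0,0],"yaw":0},{"hand":-1,"delta_pos":[0,0,0],"yaw":0},{"hand":-1,"delta_pos":[0,0,0],"yaw":0},{"hand":-1,"delta_pos":[0,0,-3],"yaw":0},{"hand":-1,"delta_pos":[0,0,-12],"yaw":0},{"hand":-1,"delta_pos":[0,0,-28],"yaw":0},{"hand":-1,"delta_pos":[0,0,-50],"yaw":0},{"hand":-1,"delta_pos":[0,0,-75],"yaw":0},{"hand":-1,"delta_pos":[0,0,-90],"yaw":0},{"hand":-1,"delta_pos":[0,0,-90],"yaw":0}]'

```text
clock: 11.32
position: [442.8, 7.1, 149.1]
ee_rot: [0.085, 0.996, 0.001, 0.003]
contact_force: [0.3, 0.4, -0.8]
gripper_width: 12.9
grasp_force: 58.3
```

```bash
python3 -c "
from h import *
snap('scene','s8.png');snap('wrist','w8.png');go(639,-96,80,80);print(read_state()['gripper_width'])"
```

```text
delta [-213.   -67.2   65.9] dist 233 tool-y dir 80.2 yaw (np.float64(0.2), 0.0029) j [ 0.39  0.2  -0.58 -0.   -0.79 -2.13] t 11.4167
12.72738430024444
```

Call:
apply_moves --rows '[{"hand":-1,"delta_pos":[-32,-10,0],"yaw":0},{"hand":-1,"delta_pos":[-68,-22,0],"yaw":0},{"hand":-1,"delta_pos":[-105,-34,0],"yaw":0},{"hand":-1,"delta_pos":[-142,-45,0],"yaw":0},{"hand":-1,"delta_pos":[-178,-57,0],"yaw":0},{"hand":-1,"delta_pos":[-204,-65,0],"yaw":0},{"hand":-1,"delta_pos":[-213,-67,10],"yaw":0},{"hand":-1,"delta_pos":[-213,-67,28],"yaw":0},{"hand":-1,"delta_pos":[-213,-67,44],"yaw":0},{"hand":-1,"delta_pos":[-213,-67,54],"yaw":0},{"hand":-1,"delta_pos":[-213,-67,58],"yaw":0},{"hand":-1,"delta_pos":[-213,-67,58],"yaw":0}]'

```text
clock: 12.42
position: [638.1, -95.6, 85.7]
ee_rot: [0.085, 0.996, -0.0, -0.002]
contact_force: [-0.4, -0.1, -1.6]
gripper_width: 12.5
grasp_force: 58.4
```

```bash
python3 -c "
from h import *
snap('wrist','w9.png');snap('scene','s9.png');go(639,-96,76,80);print(read_state()['contact_force'])"
```

```text
delta [ 0.6 -0.6 12.2] dist 12 tool-y dir 80.2 yaw (np.float64(0.2), 0.004) j [ 0.1   0.57 -0.14  0.   -0.86 -1.84] t 12.5167
[-0.22057083  0.57099268 -1.77528727]
```

View pics/w9.png

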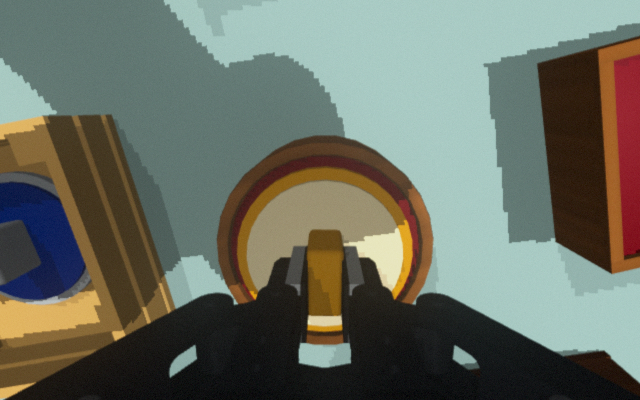

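Call:
apply_moves --rows '[{"hand":-1,"delta_pos":[0,0,3],"yaw":0},{"hand":-1,"delta_pos":[0,0,5],"yaw":0},{"hand":-1,"delta_pos":[0,0,7],"yaw":0},{"hand":-1,"delta_pos":[0,0,8],"yaw":0},{"hand":-1,"delta_pos":[0,0,9],"yaw":0},{"hand":-1,"delta_pos":[0,0,10],"yaw":0},{"hand":-1,"delta_pos":[0,0,11],"yaw":0},{"hand":-1,"delta_pos":[0,0,11],"yaw":0},{"hand":-1,"delta_pos":[0,0,11],"yaw":0}]'

```text
clock: 13.27
position: [639.5, -95.8, 79.4]
ee_rot: [0.085, 0.996, -0.0, 0.0]
contact_force: [-5.3, 2.2, 9.1]
gripper_width: 13.0
grasp_force: 59.9
```

Call:
apply_moves --rows '[{"hand":-0.2,"delta_pos":[0,0,-2],"yaw":0},{"hand":-0.2,"delta_pos":[0,0,-2],"yaw":0},{"hand":-0.2,"delta_pos":[0,0,-2],"yaw":0},{"hand":-0.2,"delta_pos":[0,0,-2],"yaw":0},{"hand":-0.2,"delta_pos":[0,0,-12],"yaw":0},{"hand":-0.2,"delta_pos":[0,0,-40],"yaw":0},{"hand":0,"delta_pos":[15,10,-75],"yaw":-0.1},{"hand":0,"delta_pos":[45,32,-90],"yaw":-0.24},{"hand":0,"delta_pos":[78,55,-90],"yaw":-0.24},{"hand":0,"delta_pos":[111,78,-90],"yaw":-0.24},{"hand":0,"delta_pos":[144,101,-90],"yaw":-0.24},{"hand":0,"delta_pos":[177,124,-90],"yaw":-0.24}]'

```text
clock: 14.27
position: [485.1, 57.5, 167.7]
ee_rot: [-0.034, 0.999, 0.0, 0.001]
contact_force: [0.2, 0.9, -0.1]
gripper_width: 42.8
grasp_force: 0.0
```

```bash
python3 -c "
from h import *
snap('scene','s10.png');go(439,103.5,54,94)"
```

```text
delta [ 37.7  46.  113.5] dist 128 tool-y dir 94.1 yaw (np.float64(0.1), 0.0019) j [ 0.46  0.24 -0.45 -0.   -0.88 -1.96] t 14.3167
```

Call:
apply_moves --rows '[{"hand":0,"delta_pos":[20,25,15],"yaw":0},{"hand":0,"delta_pos":[38,46,40],"yaw":0},{"hand":0,"delta_pos":[38,46,65],"yaw":0},{"hand":0,"delta_pos":[38,46,88],"yaw":0},{"hand":0,"delta_pos":[38,46,103],"yaw":0},{"hand":0,"delta_pos":[38,46,112],"yaw":0},{"hand":0,"delta_pos":[38,46,113],"yaw":0},{"hand":0,"delta_pos":[38,46,113],"yaw":0}]'

```text
clock: 14.98
position: [445.6, 99.9, 54.1]
ee_rot: [-0.034, 0.999, -0.0, 0.0]
contact_force: [-0.2, 1.1, 0.7]
gripper_width: 42.9
grasp_force: 0.0
```

```bash
python3 -c "
from h import *
a=snap('wrist');s=snap('scene');go(439,103.5,54,94)
cv2.imwrite('pics/c11.png',np.vstack([cv2.resize(a['pixels'],(480,300)),cv2.resize(s['pixels'][120:320,120:440],(480,300))])[:,:,::-1])"
```

```text
delta [6.9 3.8 0.9] dist 8 tool-y dir 93.9 yaw (np.float64(-0.1), -0.001) j [ 0.58  0.37 -0.64  0.   -0.55 -2.08] t 15.0833
```

View pics/c11.png

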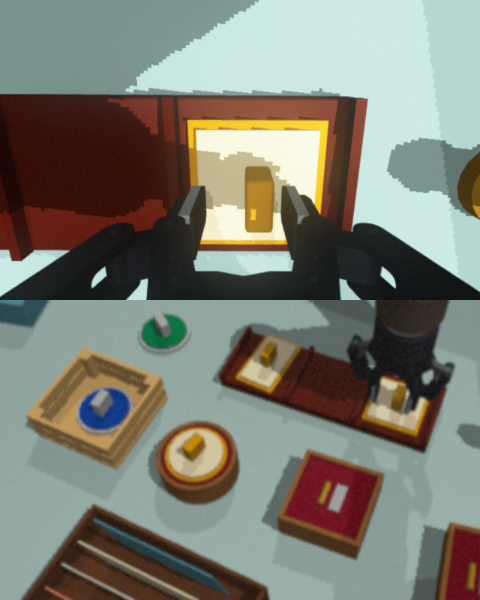

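Call:
apply_moves --rows '[{"hand":0,"delta_pos":[7,4,0],"yaw":0},{"hand":0,"delta_pos":[7,4,0],"yaw":0},{"hand":0,"delta_pos":[7,4,0],"yaw":0},{"hand":-1,"delta_pos":[7,4,0],"yaw":0},{"hand":-1,"delta_pos":[7,4,0],"yaw":0},{"hand":-1,"delta_pos":[7,4,0],"yaw":0},{"hand":-1,"delta_pos":[7,4,0],"yaw":0},{"hand":-1,"delta_pos":[7,4,0],"yaw":0},{"hand":-1,"delta_pos":[7,4,0],"yaw":0}]'

```text
clock: 15.83
position: [438.4, 103.7, 54.4]
ee_rot: [-0.035, 0.999, 0.0, 0.0]
contact_force: [-2.7, 0.9, 5.2]
gripper_width: 12.6
grasp_force: 59.4
```

```bash
python3 -c "
from h import *
go(439,103.5,54,94);go(617,85.5,88,95)"
```

```text
delta [-0.6 -0.2  0.4] dist 1 tool-y dir 94.0 yaw (np.float64(-0.0), -0.0007) j [ 0.59  0.37 -0.66  0.   -0.54 -2.1 ] t 15.8333
delta [-177.   -30.5  -33.5] dist 183 tool-y dir 94.0 yaw (np.float64(-1.0), -0.0182) j [ 0.59  0.37 -0.66  0.   -0.54 -2.1 ] t 15.8333
```

Call:
apply_moves --rows '[{"hand":-1,"delta_pos":[0,0,-3],"yaw":0},{"hand":-1,"delta_pos":[0,0,-12],"yaw":0},{"hand":-1,"delta_pos":[0,0,-28],"yaw":0},{"hand":-1,"delta_pos":[0,0,-48],"yaw":0},{"hand":-1,"delta_pos":[-10,-1,-68],"yaw":0},{"hand":-1,"delta_pos":[-35,-6,-78],"yaw":-0.017},{"hand":-1,"delta_pos":[-70,-12,-78],"yaw":-0.017},{"hand":-1,"delta_pos":[-105,-18,-78],"yaw":-0.017},{"hand":-1,"delta_pos":[-138,-24,-78],"yaw":-0.017},{"hand":-1,"delta_pos":[-165,-28,-72],"yaw":-0.017},{"hand":-1,"delta_pos":[-177,-30,-60],"yaw":-0.017},{"hand":-1,"delta_pos":[-177,-30,-45],"yaw":-0.017}]'

```text
clock: 16.83
position: [619.7, 85.2, 98.2]
ee_rot: [-0.042, 0.999, 0.0, 0.001]
contact_force: [-0.7, 1.2, -1.8]
gripper_width: 12.8
grasp_force: 58.6
```

Call:
apply_moves --rows '[{"hand":-1,"delta_pos":[0,0,6],"yaw":0},{"hand":-1,"delta_pos":[0,0,10],"yaw":0},{"hand":-1,"delta_pos":[0,0,10],"yaw":0},{"hand":-1,"delta_pos":[0,0,10],"yaw":0}]'

```text
clock: 17.17
position: [616.3, 85.7, 89.3]
ee_rot: [-0.043, 0.999, -0.0, 0.0]
contact_force: [0.0, -0.1, -1.1]
gripper_width: 12.8
grasp_force: 58.6
```

```bash
python3 -c "
from h import *
snap('wrist','w12.png');go(617,85.5,76,95);print(read_state()['contact_force'])"
```

```text
delta [-0.3 -0.4 13.8] dist 14 tool-y dir 94.9 yaw (np.float64(-0.1), -0.0009) j [ 0.4   0.54 -0.2   0.   -0.83 -1.88] t 17.2167
[ 0.27400228  0.65352065 -0.71637992]
```

View pics/w12.png

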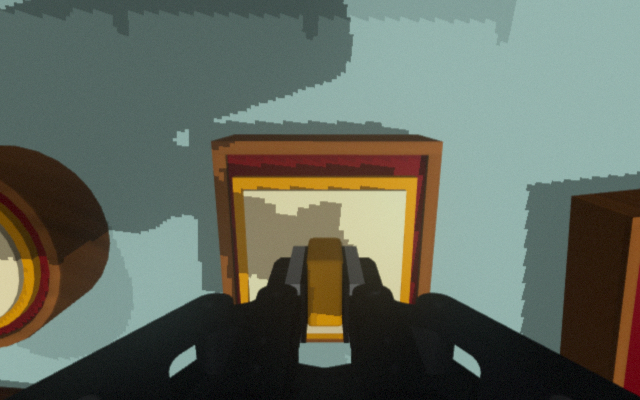

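```bash
python3 -c "
from h import *
im=snap('wrist')
for z in (58,60,62): print(z,ray(im,(178,325),z))
print(ray(im,(178,232),60),ray(im,(178,417),60))
print(ray(im,(135,330),44),ray(im,(143,330),44),ray(im,(143,212),44),ray(im,(143,442),44))"
```

```text
58 [580.01677941  82.90345576  58.        ]
60 [579.6336646   82.86698662  60.        ]
62 [579.25054978  82.83051749  62.        ]
[582.90333042  44.49231302  60.        ] [576.39905611 120.83020718  60.        ]
[563.1395328   83.71683721  44.        ] [566.65135726  84.03064774  44.        ] [571.13721919  31.38561547  44.        ] [562.39342991 134.00069289  44.        ]
```

Call:
apply_moves --rows '[{"hand":-1,"delta_pos":[1,0,3],"yaw":0},{"hand":-1,"delta_pos":[1,0,6],"yaw":0},{"hand":-1,"delta_pos":[1,0,8],"yaw":0},{"hand":-1,"delta_pos":[1,0,9],"yaw":0},{"hand":-1,"delta_pos":[1,0,10],"yaw":0},{"hand":-1,"delta_pos":[1,0,11],"yaw":0},{"hand":-1,"delta_pos":[1,0,12],"yaw":0},{"hand":-1,"delta_pos":[1,0,13],"yaw":0},{"hand":-1,"delta_pos":[1,0,13],"yaw":0}]'

```text
clock: 18.02
position: [615.7, 85.5, 76.5]
ee_rot: [-0.043, 0.999, -0.0, 0.0]
contact_force: [-1.3, 0.5, 2.3]
gripper_width: 13.0
grasp_force: 59.0
```

Call:
apply_moves --rows '[{"hand":-0.2,"delta_pos":[0,0,0],"yaw":0},{"hand":-0.2,"delta_pos":[0,0,0],"yaw":0},{"hand":-0.2,"delta_pos":[0,0,0],"yaw":0},{"hand":-0.2,"delta_pos":[0,0,-2],"yaw":0},{"hand":-0.2,"delta_pos":[0,0,-12],"yaw":0},{"hand":-0.2,"delta_pos":[0,0,-40],"yaw":0},{"hand":0,"delta_pos":[15,-13,-75],"yaw":0.1},{"hand":0,"delta_pos":[43,-38,-90],"yaw":0.1},{"hand":0,"delta_pos":[73,-65,-90],"yaw":0.1},{"hand":0,"delta_pos":[103,-91,-90],"yaw":0.1},{"hand":0,"delta_pos":[133,-118,-90],"yaw":0.1},{"hand":0,"delta_pos":[163,-145,-90],"yaw":0.1}]'

```text
clock: 19.02
position: [464.4, -74.0, 167.0]
ee_rot: [0.007, 1.0, 0.0, 0.001]
contact_force: [0.9, -0.5, 0.2]
gripper_width: 42.4
grasp_force: 0.0
```

Call:
apply_moves --rows '[{"hand":0,"delta_pos":[20,-17,10],"yaw":0},{"hand":0,"delta_pos":[20,-17,30],"yaw":0},{"hand":0,"delta_pos":[20,-17,45],"yaw":0},{"hand":0,"delta_pos":[20,-17,45],"yaw":0},{"hand":0,"delta_pos":[20,-17,45],"yaw":0}]'

```text
clock: 19.43
position: [445.5, -89.8, 121.4]
ee_rot: [0.007, 1.0, -0.0, -0.0]
contact_force: [1.2, -0.1, 1.2]
gripper_width: 43.2
grasp_force: 0.0
```

```bash
python3 -c "
from h import *
snap('wrist','w13.png');go(447,-92,54,89)"
```

```text
delta [-0.7 -2.4 67.9] dist 68 tool-y dir 89.2 yaw (np.float64(0.2), 0.0039) j [ 0.16  0.26 -0.58  0.   -0.73 -1.75] t 19.4833
```

Call:
apply_moves --rows '[{"hand":0,"delta_pos":[-1,-2,20],"yaw":0},{"hand":0,"delta_pos":[-1,-2,42],"yaw":0},{"hand":0,"delta_pos":[-1,-2,57],"yaw":0},{"hand":0,"delta_pos":[-1,-2,66],"yaw":0},{"hand":0,"delta_pos":[-1,-2,68],"yaw":0},{"hand":0,"delta_pos":[-1,-2,68],"yaw":0},{"hand":-1,"delta_pos":[-1,-2,68],"yaw":0},{"hand":-1,"delta_pos":[-1,-2,68],"yaw":0},{"hand":-1,"delta_pos":[-1,-2,68],"yaw":0},{"hand":-1,"delta_pos":[-1,-2,68],"yaw":0},{"hand":-1,"delta_pos":[-1,-2,68],"yaw":0},{"hand":-1,"delta_pos":[-1,-2,68],"yaw":0}]'

```text
clock: 20.48
position: [447.3, -91.5, 54.1]
ee_rot: [0.007, 1.0, 0.0, 0.001]
contact_force: [-1.2, -0.0, 6.2]
gripper_width: 13.0
grasp_force: 59.6
```

```bash
python3 -c "
from h import *
go(447,-92,54,89);go(480,0,144,89);go(641,283,90,101);go(641,283,90,101)"
```

```text
delta [ 0.3 -0.5  0.1] dist 1 tool-y dir 89.2 yaw (np.float64(0.2), 0.0037) j [ 0.16  0.37 -0.65  0.   -0.55 -1.74] t 20.4833
delta [-31.6  91.9 -89.8] dist 132 tool-y dir 89.2 yaw (np.float64(0.2), 0.0037) j [ 0.16  0.37 -0.65  0.   -0.55 -1.74] t 20.4833
delta [-188.6  377.1  -35.3] dist 423 tool-y dir 89.2 yaw (np.float64(-11.8), -0.2057) j [ 0.16  0.37 -0.65  0.   -0.55 -1.74] t 20.4833
delta [-188.6  377.1  -35.3] dist 423 tool-y dir 89.2 yaw (np.float64(-11.8), -0.2057) j [ 0.16  0.37 -0.65  0.   -0.55 -1.74] t 20.4833
```

Call:
apply_moves --rows '[{"hand":-1,"delta_pos":[0,0,-3],"yaw":0},{"hand":-1,"delta_pos":[0,0,-12],"yaw":0},{"hand":-1,"delta_pos":[0,0,-28],"yaw":0},{"hand":-1,"delta_pos":[0,0,-52],"yaw":0},{"hand":-1,"delta_pos":[-3,6,-78],"yaw":0},{"hand":-1,"delta_pos":[-13,26,-98],"yaw":0},{"hand":-1,"delta_pos":[-28,56,-105],"yaw":-0.03},{"hand":-1,"delta_pos":[-45,90,-105],"yaw":-0.06},{"hand":-1,"delta_pos":[-62,124,-105],"yaw":-0.09},{"hand":-1,"delta_pos":[-79,158,-105],"yaw":-0.12},{"hand":-1,"delta_pos":[-96,192,-105],"yaw":-0.15},{"hand":-1,"delta_pos":[-113,226,-105],"yaw":-0.18}]'

```text
clock: 21.48
position: [562.6, 134.3, 158.4]
ee_rot: [-0.084, 0.997, 0.0, -0.0]
contact_force: [0.6, -0.6, -1.0]
gripper_width: 12.6
grasp_force: 58.7
```

```bash
python3 -c "
from h import *
go(641,283,90,101)"
```

```text
delta [-102.1  133.6   68.3] dist 182 tool-y dir 99.6 yaw (np.float64(-1.4), -0.0247) j [ 0.51  0.39 -0.24 -0.   -0.93 -1.92] t 21.4833
```

Call:
apply_moves --rows '[{"hand":-1,"delta_pos":[-22,29,0],"yaw":-0.02},{"hand":-1,"delta_pos":[-46,60,0],"yaw":-0.02},{"hand":-1,"delta_pos":[-69,90,0],"yaw":-0.02},{"hand":-1,"delta_pos":[-88,115,0],"yaw":-0.02},{"hand":-1,"delta_pos":[-99,130,8],"yaw":-0.02},{"hand":-1,"delta_pos":[-102,133,25],"yaw":-0.02},{"hand":-1,"delta_pos":[-102,133,45],"yaw":-0.02},{"hand":-1,"delta_pos":[-102,133,60],"yaw":-0.02},{"hand":-1,"delta_pos":[-102,133,67],"yaw":-0.02},{"hand":-1,"delta_pos":[-102,133,68],"yaw":-0.02},{"hand":-1,"delta_pos":[-102,133,68],"yaw":-0.02}]'

```text
clock: 22.4
position: [641.2, 280.5, 90.1]
ee_rot: [-0.093, 0.996, -0.0, -0.0]
contact_force: [-0.6, -0.5, -1.2]
gripper_width: 12.7
grasp_force: 58.7
```

```bash
python3 -c "
from h import *
snap('wrist','w14.png');go(641,283,77,101);print(read_state()['contact_force'])"
```

```text
delta [ 0.3  2.3 14. ] dist 14 tool-y dir 100.7 yaw (np.float64(-0.3), -0.0061) j [ 0.64  0.65  0.02  0.   -0.94 -2.03] t 22.45
[ 0.39144345 -0.31795279 -0.71715457]
```

View pics/w14.png

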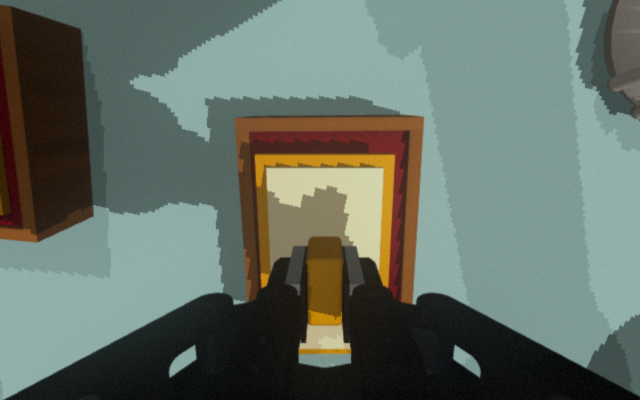

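Call:
apply_moves --rows '[{"hand":-1,"delta_pos":[0,2,2],"yaw":0},{"hand":-1,"delta_pos":[0,2,5],"yaw":0},{"hand":-1,"delta_pos":[0,2,7],"yaw":0},{"hand":-1,"delta_pos":[0,2,9],"yaw":0},{"hand":-1,"delta_pos":[0,2,10],"yaw":0},{"hand":-1,"delta_pos":[0,2,11],"yaw":0},{"hand":-1,"delta_pos":[0,2,12],"yaw":0},{"hand":-1,"delta_pos":[0,2,13],"yaw":0},{"hand":-1,"delta_pos":[0,2,14],"yaw":0},{"hand":-1,"delta_pos":[0,2,14],"yaw":0}]'

```text
clock: 23.28
position: [640.9, 282.8, 76.2]
ee_rot: [-0.093, 0.996, 0.0, 0.0]
contact_force: [-0.5, 0.7, -0.1]
gripper_width: 12.4
grasp_force: 58.9
```

Call:
apply_moves --rows '[{"hand":-1,"delta_pos":[0,0,1],"yaw":0},{"hand":-1,"delta_pos":[0,0,2],"yaw":0},{"hand":-1,"delta_pos":[0,0,2],"yaw":0}]'

```text
clock: 23.53
position: [641.0, 282.8, 76.2]
ee_rot: [-0.093, 0.996, -0.0, 0.0]
contact_force: [-4.9, -0.5, 8.1]
gripper_width: 12.7
grasp_force: 60.0
```

Seated. Release and retreat to where all can be seen.

Call:
apply_moves --rows '[{"hand":-0.2,"delta_pos":[0,0,-2],"yaw":0},{"hand":-0.2,"delta_pos":[0,0,-2],"yaw":0},{"hand":-0.2,"delta_pos":[0,0,-2],"yaw":0},{"hand":-0.2,"delta_pos":[0,0,-2],"yaw":0},{"hand":-0.2,"delta_pos":[0,0,-12],"yaw":0},{"hand":-0.2,"delta_pos":[0,0,-40],"yaw":0},{"hand":-0.2,"delta_pos":[0,0,-80],"yaw":0},{"hand":-0.2,"delta_pos":[10,-30,-110],"yaw":0},{"hand":-0.2,"delta_pos":[20,-60,-140],"yaw":0},{"hand":-0.2,"delta_pos":[35,-90,-170],"yaw":0},{"hand":-0.2,"delta_pos":[50,-120,-200],"yaw":0},{"hand":-0.2,"delta_pos":[65,-150,-230],"yaw":0}]'

```text
clock: 24.53
position: [606.8, 131.7, 296.8]
ee_rot: [-0.093, 0.996, 0.0, 0.0]
contact_force: [1.2, -1.2, -0.2]
gripper_width: 34.0
grasp_force: 0.0
```

Call:
apply_moves --rows '[{"hand":0,"delta_pos":[10,-30,-20],"yaw":0},{"hand":0,"delta_pos":[10,-30,-20],"yaw":0},{"hand":0,"delta_pos":[10,-30,-20],"yaw":0},{"hand":0,"delta_pos":[10,-30,-20],"yaw":0}]'

```text
clock: 24.87
position: [602.9, 101.9, 314.5]
ee_rot: [-0.092, 0.996, 0.0, -0.0]
contact_force: [0.6, 0.1, -0.5]
gripper_width: 42.5
grasp_force: 0.0
```

```bash
python3 -c "
from h import *
a=snap('wrist');s=snap('scene');print(read_state()['position'],read_state()['gripper_width'])
cv2.imwrite('pics/c15.png',np.vstack([cv2.resize(a['pixels'][:300],(640,300)),cv2.resize(s['pixels'][110:360,120:520],(480,300))]if 0 else [a['pixels'][:300],cv2.resize(s['pixels'][120:320,110:510],(640,300))])[:,:,::-1])"
```

```text
[602.89180127 102.60842038 313.2469978 ] 42.74646751407925
```

View pics/c15.png

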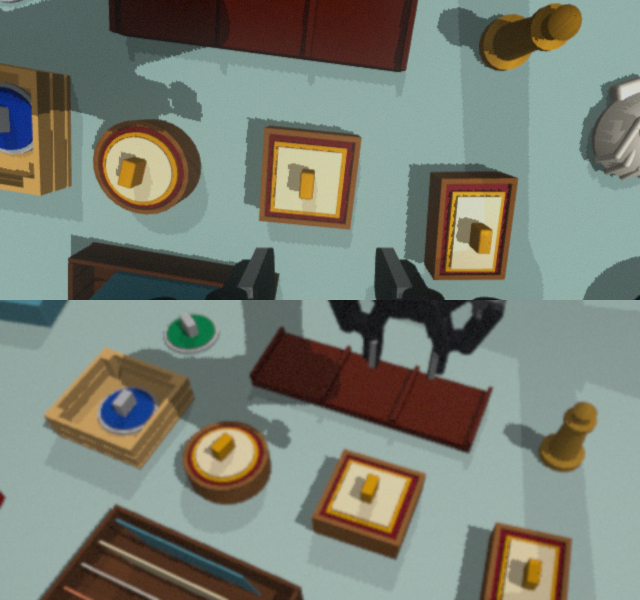

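All four lids lie flat where they belong: the three cream lids sit inside their rims and the blue one is flat in the crate. The green lid and the lighthouse have not been moved.

```bash
python3 -c "
from h import *
print(workorder.job_done())"
```

```text
the job is handed in; nothing more can be done
None
```

The job is handed in: the blue lid lies flat in the crate, the round, square and oblong music boxes are each closed with their own cream lid, and the green lid and lighthouse were left alone; it took about 25 s of the 115 s allowed.

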